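# Load the desiccant dryer and find its hidden start switch

### The job

Stand every desiccant tin flat and wholly on the drying plate whose lamp is green, none on another and none on the red lamp's plate. Once they are all there, lift the blue dust cover off the yellow label and set it aside, take the spring-tipped probe from its stand, slide its tip along the label until it drops into the switch hole hidden under the film, and press the start switch right down. Hang the probe back in its stand, lay the dust cover back squarely over the label, see that all the tins still stand on their plate, and leave the camera gear where it is.

Things in the scene. Friction and masses are not known exactly. Their poses are not given: they have to be found in the camera images.
- dock: Fixed dryer. Origin: on the shelf under the console's middle; x along the console towards the lamps, z up. Grey base 3 mm high, x -72 to 112, y -150 to 150 mm. Two bare aluminium plates, tops 5 mm above the shelf, 125 (x) by 110 mm (y), centred at x 0, y +95 and -95. Between them a black console, x -105 to 110, y -38 to 38, top at 34 mm, with a 4 mm deep channel floored by the yellow label.
- label (a point): Centre of the yellow label's surface, 30 mm above the shelf; axes as the dock's. Label: 84 mm (x) by 18 mm (y), walls 4 mm high round it. Under its film, on the long centre line up to 30 mm either way from the middle, is an unseen 13 mm square hole; its place varies. The film does not resist the tip. In the hole is the start switch, its top 7 mm below the label, travel 4 mm.
- plate_left (a point): Centre of the top of the drying plate on the dock's +y side (125 mm by 110 mm, 5 mm above the shelf, no rim); axes as the dock's.
- plate_right (a point): Centre of the top of the drying plate on the dock's -y side, same size.
- lamp_green: Green lamp, 26 mm across, 14 mm high, fixed on the dryer's base 95 mm behind (+x of) the centre of the plate that is to be loaded; axes as the dock's, origin at its underside, 3 mm above the shelf.
- lamp_red: Red lamp, the same, 95 mm behind the centre of the plate that must not be used.
- start_switch (a joint): Travel of the start switch in the hidden hole, m: 0 = up, 0.004 = right down. It springs back; about 1 N starts it moving, 2.1 N holds it right down. It counts as pressed beyond 0.003.
- probe: Sprung probe, 80 g, upright in its stand. Origin: centre of the underside of its round collar (40 mm across, 5 mm thick); z up. Above: orange handle 18 mm square (sides along x, y) from 5 to 50 mm above the origin; grip it there. Below: 10 mm shank to -35 mm, then a 4 mm brass pin, round end at -60 mm. The pin yields up to 8 mm on a spring: 1 N at first, 3 N at 8 mm, then solid.
- probe_tip (a point): The round end of the probe's pin, 60 mm below the probe's origin when not pressed in.
- cover: Loose blue dust cover lying on the console over the label at the start, 40 g. Origin: centre of its underside (34 mm above the shelf at the start). Plate 104 mm (its x) by 34 mm (its y), 4 mm thick, with a white square knob, 14 mm by 14 mm, in the middle, from 4 to 34 mm above its underside. Its middle belongs over the label's, its x along the dock's x (either way round).
- stand: Probe stand fixed to the shelf, 80 mm square, origin at the middle of its underside. Its 72 mm square top, 76 mm above the shelf, has a square hole 20 mm wide in the middle, open below, through which the probe's shank hangs while the collar rests on the top.
- tin1: Desiccant tin, upright aluminium disc-shaped tin with a blue band and blue top, 34 mm across, 24 mm high, 45 g, origin at the centre of its underside. May be absent.
- tin2: Desiccant tin, upright aluminium disc-shaped tin with a blue band and blue top, 34 mm across, 24 mm high, 45 g, origin at the centre of its underside. May be absent.
- tin3: Desiccant tin, upright aluminium disc-shaped tin with a blue band and blue top, 34 mm across, 24 mm high, 45 g, origin at the centre of its underside. May be absent.
- tin4: Desiccant tin, upright aluminium disc-shaped tin with a blue band and blue top, 34 mm across, 24 mm high, 45 g, origin at the centre of its underside. May be absent.
- lens: Aluminium lens standing upright, 70 mm across, 75 mm high, origin at the centre of its underside. Not to be moved.
- hood: Black petal-shaped lens hood standing on its rim, 76 mm across, 46 mm high, origin at its underside. Not to be moved.
- filter: Glass filter lying flat, 68 mm across, 7 mm high, origin at its underside. Not to be moved.
- blower: Blue blower standing upright, 62 mm across, 95 mm high, origin at its underside. Not to be moved.

How it is judged:
On the way, in this order (a step that is already met when the one before it is completed fails the run):
1. every tin present stands flat on the plate with the green lamp (x of tin1 in the frame of lamp_green between -0.145 and -0.045 m and y of tin1 in the frame of lamp_green between -0.043 and 0.043 m and z of tin1 in the frame of dock between 0.002 and 0.009 m and angle between each of tin1, tin2, tin3, tin4's own z axis and vertical below 0.12 rad and x of tin2 in the frame of lamp_green between -0.145 and -0.045 m and y of tin2 in the frame of lamp_green between -0.043 and 0.043 m and z of tin2 in the frame of dock between 0.002 and 0.009 m and x of tin3 in the frame of lamp_green between -0.145 and -0.045 m and y of tin3 in the frame of lamp_green between -0.043 and 0.043 m and z of tin3 in the frame of dock between 0.002 and 0.009 m and x of tin4 in the frame of lamp_green between -0.145 and -0.045 m and y of tin4 in the frame of lamp_green between -0.043 and 0.043 m and z of tin4 in the frame of dock between 0.002 and 0.009 m and linear speed of each of tin1, tin2, tin3, tin4 below 0.02 m/s), for 0.2 s.
2. the start switch is pressed right down by the probe's tip in the hidden hole (value of joint start_switch above 0.003 m and z of probe_tip in the frame of dock below 0.024 m and horizontal distance between probe_tip and label below 0.045 m), for 0.05 s.
At the end, for the whole second after the job is handed in: Every tin present stands still and upright on the green lamp's plate itself, its base overhanging by 4 mm at most; the probe hangs upright in its stand within 9 mm of the middle; the cover lies flat on the console, middle within 9 mm of the label's, square within 0.2 rad; the switch is up (all of step 1 and horizontal distance between probe and stand below 0.009 m and z of probe in the frame of stand between 0.072 and 0.081 m and angle between probe's own z axis and vertical below 0.1 rad and linear speed of each of probe, cover below 0.02 m/s and horizontal distance between cover and label below 0.009 m and angle between the x axis of cover and the x axis of dock, either way round below 0.2 rad and z of cover in the frame of dock between 0.031 and 0.038 m and angle between cover's own z axis and vertical below 0.08 rad and value of joint start_switch below 0.001 m); the robot touches nothing.
It fails at once if a piece of camera gear is pushed more than 40 mm or knocked over (distance of any of lens, hood, filter, blower from where it was at the start of the episode above 0.04 m or angle between any of lens, hood, filter, blower's own z axis and vertical above 0.5 rad).
Of tin1, tin2, tin3, tin4 only 2 to 4 are there at a start; the rules pass over those that are not, and their reading is None.
At some moment in a run one of tin1, tin2, tin3, tin4 may be knocked a few centimetres aside while the robot is not near it.
It also fails if it takes over 210 s, if anything falls off the work surface, if the arm or the gripper's body presses on something with over 40 N, if the wrist force passes 120 N, or if a joint passes its speed limit or range.

### The arm

A 6-joint arm with a two-finger parallel gripper is mounted at the origin on the work surface. World frame = base frame: x ahead of the robot, y to its left, z up, the work surface at z = 0. Lengths are in m, angles in rad, forces in N, time in s.
With the tool pointing down it reaches from about 0.425 to 1.125 m from the base axis. Payload 14.9 kg.
Tool frame: the origin (TCP) lies on the mounting face of the last link; the fingertips stand 191 mm ahead of it and the grasp point (between the pads) lies 172 mm ahead of it; z points along the fingers, x is the direction in which the jaws open and shut, and the axes are right-handed (so a half turn about z gives the same grasp; the last joint's range is limited). The gripper opens to 91 mm and grips with 3 to 60 N. Pads are 32 mm wide; open, the fingers measure 118 mm over their backs; the gripper's body (76 mm by 178 mm) begins 60 mm behind the grasp point.
Start: joints at [1.127, 0.379, 1.734, -0, 1.028, -0.033], TCP at [0.28, 0.642, 0.405] pointing down, gripper open.
Joint ranges: [-2.77, 2.77], [-0.74, 2.19], [0, 2.66], [-1.06, 4.2], [0.31, 2.87], [-3.08, 3.08]. Speed limits (rad/s): [1.89, 1.89, 2.39, 3.14, 3.14, 3.14].

### API

Orientations are given as a unit quaternion [w, x, y, z].
In Python, from cell import state, vision, job gives the robot as it stands.
- The arm moves only by the tool carry_out, never from a script. Its argument "deltas" is one flat list of numbers, 4 for each row, row after row: the shift along the tool's x, y, z in mm, then the turn about the tool's z in rad. A call has 1 to 12 rows; each row is the pose to reach, as a shift and turn from the pose measured when the call began, along the tool's axes at that moment; what a row does not reach only later rows make up. A row lasts 1/10 s, in which the tool goes at most 50 mm and 8.59 degrees, less where a joint would pass 70% of its speed; a pose out of reach is approached as far as the arm can. A call with a gripper value outside its range is refused whole. "gripper" is the closure, from 0 (fully open) to 1 (shut), set as the call begins (left out, the last holds). The fingers move at their own pace and stop on an object; the grip force is fixed at half the most. Time passes only in rows, so rows that repeat a pose let the fingers close. It gives the time, the measured TCP pose, the force and the opening at its end, in the units of the state.
- state(): the state, without advancing time (a new reading comes with each control period).
- vision.grab_frame(name): name is "side" or "top"; returns a dict with "pixels" (420x560x3 uint8, red, green, blue), "intrinsics" (3x3 intrinsics, pixels), "D" ([k1, k2, p1, p2, k3] as OpenCV has them; the pictures are not rectified), "eye" and "rotation" of the camera in the world. Camera axes: x right, y down, z forward; pixel columns grow to the right and rows downward; lengths in m; the calibration is good to about 2 mm. A picture is of the moment at which its call begins. There is no depth.
- job.hand_in(): hands the job in, once; it reports no verdict.
The state is a dict: "t": time; "q": joint angles; "joint_velocities": joint speeds; "effort": joint torques, N m; "position": TCP position; "eef_rot": TCP orientation; "wrist_force": force on the tool from outside, world axes, zero at the start; "wrist_torque": the same for the moment, N m; "grip_width": opening from 0.0 (shut) to 1.0 (fully open).
Only numpy, scipy, OpenCV 4.12 (cv2) and the standard library are available. Lean on these libraries where they do the work, as an engineer would, in place of code of your own. Each camera call takes 0.05 s, during which the arm holds its last target. There are 200 camera calls.

## Working session

There is one attempt and no reset: what is moved stays moved. The work goes in short steps, Python scripts to look and compute and a tool call to move; the robot and the scene stay as the last step left them, time stands still between calls to the robot, and variables do not carry over. Pictures are saved under pics/ and viewed, about 12 in all and at most 16, crops included, and the job is handed in when it is done.

Besides the shell and the picture viewer there is one more tool, called after "Emit:" as name(argument=value, ...) on one line, values as JSON. carry_out: Moves the arm, as the interface text tells. Its arguments: {"type":"object","properties":{"deltas":{"type":"array"},"gripper":{"type":"number"}},"required":["deltas"]}

```bash
mkdir -p pics
cat > h.py <<'E'
import numpy as np, cv2
from cell import state, vision, job
def grab(n):
    f=vision.grab_frame(n); f['pixels']=np.asarray(f['pixels']); return f
def save(f,name): cv2.imwrite('pics/'+name,cv2.cvtColor(f['pixels'],cv2.COLOR_RGB2BGR))
def ray(f,px,z):
    p=cv2.undistortPoints(np.array(px,float).reshape(-1,1,2),np.array(f['intrinsics'],float),np.array(f['D'],float)).reshape(-1,2)
    d=np.c_[p,np.ones(len(p))]@np.array(f['rotation'],float).T
    e=np.array(f['eye'],float); return e+d*((z-e[2])/d[:,2])[:,None]
E
python3 - <<'E'
from h import *
for n in('top','side'):
    f=grab(n); save(f,n+'0.png'); print(n,f['eye'],np.round(f['rotation'],3),f['intrinsics'])
s=state(); print(s)
E
```

```text
top [ 0.47307148 -0.01107536  1.28871548] [ 0.031 -0.701  0.713 -0.024] [[506.47378073   0.         280.1922884 ]
 [  0.         506.47378073 213.70896576]
 [  0.           0.           1.        ]]
side [ 0.377319   -0.84523367  0.77766626] [-0.419  0.9   -0.105  0.057] [[424.17586889   0.         276.8930069 ]
 [  0.         424.17586889 201.00049058]
 [  0.           0.           1.        ]]
{'t': 0.1, 'q': array([ 1.12673760e+00,  3.79344022e-01,  1.73468998e+00,  1.46629956e-05,
        1.02849788e+00, -3.33144845e-02]), 'joint_velocities': array([-3.04871668e-05, -2.08512226e-03, -2.13417550e-03, -9.59518611e-04,
       -1.47390183e-03, -1.93695923e-04]), 'effort': array([ 1.43011235e-03, -7.65035391e+01, -4.35296988e+01,  6.52659195e-02,
        3.98674468e-02, -4.79259018e-05]), 'position': array([0.27945098, 0.64163023, 0.40417827]), 'eef_rot': array([ 2.38781229e-04,  8.36450360e-01,  5.48042494e-01, -4.04427232e-04]), 'wrist_force': array([-0.7440569 ,  0.88022446, -0.84808828]), 'wrist_torque': array([-0.01378405,  0.01946155,  0.03353495]), 'grip_width': 0.9981829872375967}
```

View pics/top0.png

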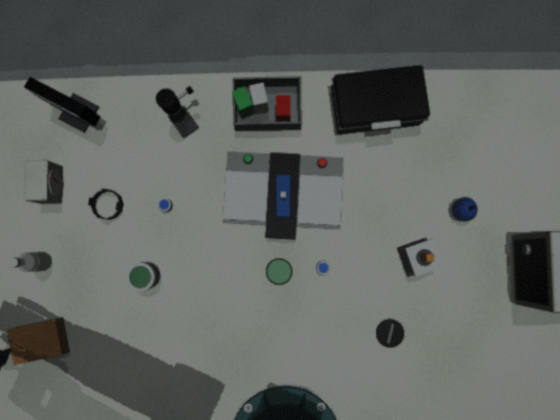

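View pics/side0.png

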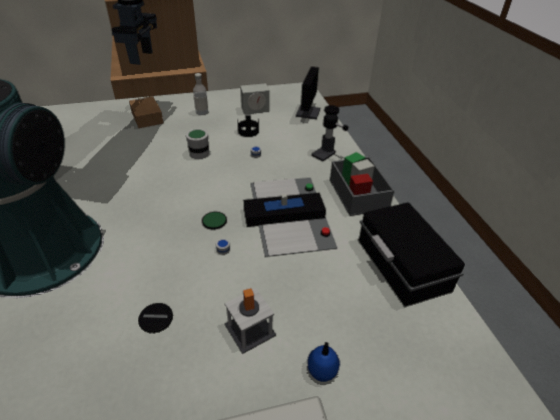

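Top view: tins at (165,205) and (322,268), green lamp (248,159) on the left plate, red lamp (322,163), cover knob (283,195), probe (428,257), stand near (418,258), filter (279,271), lens (144,276), hood (106,204) and blower (463,209). Rotation is a quaternion; next I'll measure.

```bash
sed -i "s/np.array(f\['rotation'\],float).T/R.from_quat(np.roll(f['rotation'],-1)).as_matrix().T/; 1a from scipy.spatial.transform import Rotation as R" h.py
cat >> h.py <<'E'
def blobs(f,lo,hi,amin=15):
    h=cv2.cvtColor(f['pixels'],cv2.COLOR_RGB2HSV)
    n,l,s,c=cv2.connectedComponentsWithStats(cv2.inRange(h,np.array(lo),np.array(hi)))
    return [(np.round(c[i],1),s[i][4],s[i][:4],l==i) for i in range(1,n) if s[i][4]>=amin]
BLUE=((105,120,50),(130,255,255))
E
python3 - <<'E'
from h import *
f=grab('top'); g=grab('side')
for n,F in(('top',f),('side',g)):
  for nm,lo,hi,z in(('blue',*BLUE,.024),('green',(45,80,40),(85,255,255),.017),('red',(0,150,80),(6,255,255),.017),('orange',(7,140,120),(18,255,255),.126)):
    for c,a,b,m in blobs(F,lo,hi):
        print(n,nm,c,a,b[2:],np.round(ray(F,c,z)[0],3))
# cover orientation & knob in top
for c,a,b,m in blobs(f,*BLUE):
    if 200<c[0]<350 and a>200:
        pts=np.argwhere(m)[:,::-1]; r=cv2.minAreaRect(pts.astype(np.float32)); bx=cv2.boxPoints(r); w=ray(f,bx,.038); print('cover',np.round(w,3),w.mean(0))
# console: dark region
h=cv2.cvtColor(f['pixels'],cv2.COLOR_RGB2GRAY); 
m=(h<45).astype(np.uint8); m[:,:262]=0;m[:,305:]=0;m[:148]=0;m[243:]=0
m=cv2.morphologyEx(m,cv2.MORPH_CLOSE,np.ones((25,25)))
r=cv2.minAreaRect(np.argwhere(m)[:,::-1].astype(np.float32)); w=ray(f,cv2.boxPoints(r),.034);print('console',np.round(w,3),w.mean(0))
b=cv2.resize(f['pixels'][140:290,210:450],None,fx=3.3,fy=3.3,interpolation=cv2.INTER_CUBIC)
cv2.imwrite('pics/c1.png',cv2.cvtColor(b,cv2.COLOR_RGB2BGR))
E
```

```text
top blue [282.7 195.4] 546 [15 42] [ 0.617 -0.006  0.024]
top blue [466.4 208.4] 271 [20 21] [ 0.576 -0.469  0.024]
top blue [163.6 204.3] 64 [9 9] [0.6   0.295 0.024]
top blue [323.  267.2] 65 [9 9] [ 0.435 -0.103  0.024]
top green [241.7  98.1] 325 [21 25] [0.872 0.095 0.017]
top green [247.4 158.1] 60 [9 9] [0.714 0.082 0.017]
top green [278.4 271.4] 396 [23 23] [0.427 0.008 0.017]
top green [139.4 276.5] 323 [20 20] [0.419 0.359 0.017]
top red [282.8 104.9] 251 [14 19] [ 0.851 -0.01   0.017]
top red [321.7 161.9] 43 [8 7] [ 0.701 -0.107  0.017]
top orange [429.8 256.8] 18 [5 5] [ 0.457 -0.342  0.126]
side blue [255.7 148.5] 18 [6 4] [0.598 0.295 0.024]
side blue [283.2 203.9] 312 [40 13] [0.616 0.008 0.024]
side blue [222.2 243. ] 48 [10  7] [ 0.432 -0.103  0.024]
side blue [323.1 363.2] 752 [31 33] [ 0.573 -0.461  0.024]
side green [196.5 133.7] 82 [16  7] [0.421 0.44  0.017]
side green [353.9 158. ] 133 [21 16] [0.894 0.184 0.017]
side green [308.9 185.8] 34 [7 6] [0.711 0.078 0.017]
side green [213.8 219.3] 264 [23 15] [ 0.423 -0.004  0.017]
side red [361.1 178.3] 145 [21 10] [0.875 0.079 0.017]
side red [325.2 230.2] 34 [8 6] [ 0.698 -0.11   0.017]
side orange [247.9 292.6] 57 [9 8] [ 0.453 -0.344  0.126]
cover [[ 0.666  0.01   0.038]
 [ 0.666 -0.025  0.038]
 [ 0.563 -0.023  0.038]
 [ 0.564  0.011  0.038]] [ 0.61488587 -0.00688476  0.038     ]
console [[ 0.513  0.039  0.034]
 [ 0.724  0.024  0.034]
 [ 0.719 -0.05   0.034]
 [ 0.507 -0.033  0.034]] [ 0.6159159  -0.00500455  0.034     ]
```

View pics/c1.png

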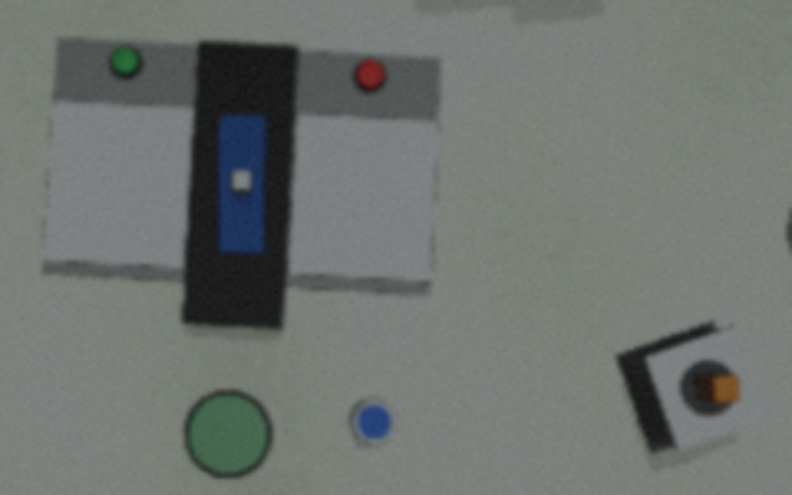

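Measured: dock origin ≈ (0.613,-0.006), yaw ≈ -0.07; the green lamp is on the left plate (centre ≈ (0.620,0.089)). Tins are at (0.599,0.295) and (0.4335,-0.103). Both views show only two tins.

```bash
cat >> h.py <<'E'
def go(x,y,z,phi,off=0.172):
    "delta for point off ahead of TCP to (x,y,z), jaw axis at world yaw phi"
    s=state(); r=R.from_quat(np.roll(s['eef_rot'],-1)); M=r.as_matrix()
    p=s['position']+M[:,2]*off; cur=np.arctan2(M[1,0],M[0,0])
    d=M.T@(np.array([x,y,z])-p)*1000
    t=-(phi-cur); t=(t+np.pi/2)%np.pi-np.pi/2
    print('delta',np.round(d,1),round(t,3),'now',np.round(p,4),'phi',round(cur,3),'q6',np.round(s['q'][5],2),'tilt',np.round(M[:,2],4),'F',np.round(s['wrist_force'],2),'w',round(s['grip_width']*91,1),'t',round(s['t'],2))
E
python3 -c "
from h import *
go(.599,.295,.10,-.07)"
```

```text
delta [-190.   431.4  132.4] 1.23 now [0.2795 0.6415 0.2323] phi 1.16 q6 -0.03 tilt [-3.e-04 -6.e-04 -1.e+00] F [-1.43  0.6  -0.67] w 90.8 t 0.2
```

Emit:
carry_out(deltas=[-190,431,20,1.23,-190,431,20,1.23,-190,431,20,1.23,-190,431,20,1.23,-190,431,20,1.23,-190,431,20,1.23,-190,431,20,1.23,-190,431,20,1.23,-190,431,20,1.23,-190,431,20,1.23,-190,431,20,1.23,-190,431,20,1.23], gripper=0)

```text
t: 1.4
position: [0.5987, 0.2952, 0.3842]
eef_rot: [0.0, 0.999, -0.035, -0.0]
wrist_force: [0.2, -0.4, -0.8]
grip_width: 0.999
```

```bash
python3 -c "
from h import *
go(.599,.295,.021,-.07)
f=grab('top');g=grab('side')
for F in(f,g):
  print([(c,a,np.round(ray(F,c,.024)[0],4)) for c,a,b,m in blobs(F,*BLUE,10)])
c=cv2.resize(g['pixels'][80:260,170:410],None,fx=3.3,fy=3.3);g['pixels']=c;save(g,'s1.png')"
```

```text
delta [ 6.000e-01 -1.000e-01  1.912e+02] -0.001 now [0.5986 0.2951 0.2122] phi -0.071 q6 0.49 tilt [-8.e-04 -6.e-04 -1.e+00] F [ 0.23 -0.37 -0.77] w 90.9 t 1.4
[(array([282.7, 195.3]), np.int32(550), array([ 0.6168, -0.0061,  0.024 ])), (array([464.7, 209. ]), np.int32(347), array([ 0.5743, -0.465 ,  0.024 ])), (array([163.5, 204.3]), np.int32(55), array([0.5995, 0.2953, 0.024 ])), (array([323. , 267.3]), np.int32(65), array([ 0.4351, -0.1032,  0.024 ]))]
[(array([255.5, 148.5]), np.int32(16), array([0.597 , 0.2955, 0.024 ])), (array([283.2, 203.9]), np.int32(315), array([0.6156, 0.0079, 0.024 ])), (array([222.2, 243. ]), np.int32(48), array([ 0.4319, -0.1028,  0.024 ])), (array([323.1, 363.4]), np.int32(764), array([ 0.5733, -0.4611,  0.024 ]))]
```

View pics/s1.png

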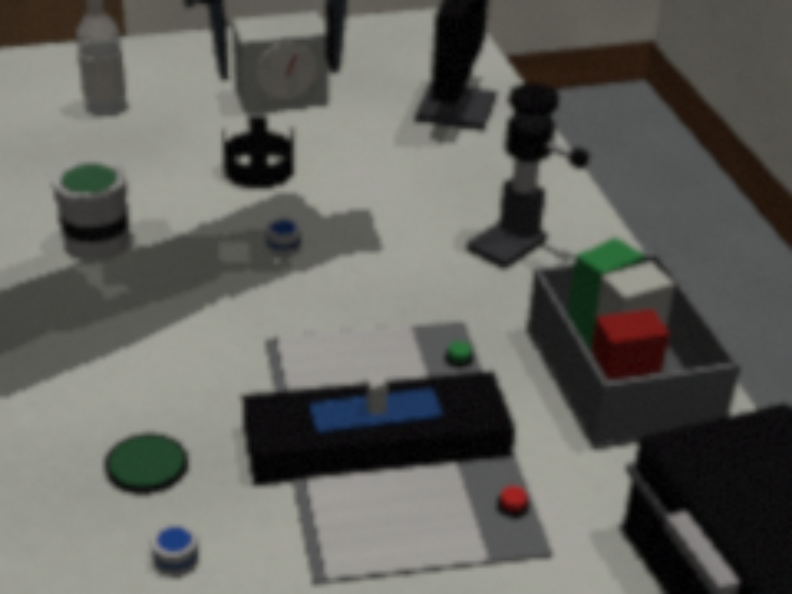

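The side crop shows the fingers centred above the tin at (283,235) in the crop. The cover, lamps and plates are as expected. I'll descend and grip.

Emit:
carry_out(deltas=[0,0,50,0,0,0,100,0,0,0,150,0,0,0,175,0,0,0,190,0,0,0,190,0,0,0,190,0])

```text
t: 2.2
position: [0.5981, 0.2968, 0.1953]
eef_rot: [0.0, 0.999, -0.034, 0.0]
wrist_force: [-0.2, 0.0, 0.5]
grip_width: 0.998
```

Emit:
carry_out(deltas=[0,0,0,0,0,0,0,0,0,0,0,0,0,0,0,0,0,0,0,0,0,0,0,0,0,0,0,0,0,0,0,0,0,0,0,0,0,0,0,0,0,0,0,0,0,0,0,0], gripper=0.75)

```text
t: 3.4
position: [0.5981, 0.2967, 0.1952]
eef_rot: [0.0, 0.999, -0.034, 0.0]
wrist_force: [0.8, -0.2, -0.9]
grip_width: 0.361
```

```bash
python3 -c "
from h import *
go(.599,.295,.1,-.07)
o=np.array([.613,-.006]);X=np.array([.9976,-.07]);Y=np.array([.07,.9976])
for dx in(-.023,.023):
  t=o+dx*X+.095*Y;print(t);go(*t,.027,-.07)"
```

```text
delta [  1.    1.7 -76.8] 0.002 now [0.5981 0.2967 0.0232] phi -0.068 q6 0.49 tilt [ 3.e-04 -2.e-04 -1.e+00] F [ 0.75 -0.19 -0.89] w 32.8 t 3.4
[0.5967052 0.090382 ]
delta [ 12.7 205.9  -3.7] 0.002 now [0.5981 0.2967 0.0232] phi -0.068 q6 0.49 tilt [ 3.e-04 -2.e-04 -1.e+00] F [ 0.75 -0.19 -0.89] w 32.8 t 3.4
[0.6425948 0.087162 ]
delta [ 58.7 206.   -3.7] 0.002 now [0.5981 0.2967 0.0232] phi -0.068 q6 0.49 tilt [ 3.e-04 -2.e-04 -1.e+00] F [ 0.75 -0.19 -0.89] w 32.8 t 3.4
```

Emit:
carry_out(deltas=[0,0,-40,0,0,0,-60,0,20,50,-60,0,40,100,-60,0,60,150,-60,0,68,190,-60,0,68,206,-60,0,68,206,-60,0,68,206,-40,0,68,206,-20,0,68,206,-7,0,68,206,-7,0])

```text
t: 4.6
position: [0.6512, 0.0875, 0.2007]
eef_rot: [0.0, 0.999, -0.034, -0.001]
wrist_force: [-1.3, 0.9, -0.6]
grip_width: 0.365
```

```bash
python3 -c "
from h import *
t=np.array([.613,-.006])+.032*np.array([.9976,-.07])+.095*np.array([.07,.9976])
go(*t,.0282,-.07);f=grab('side');f['pixels']=cv2.resize(f['pixels'][100:260,220:380],None,fx=3.7,fy=3.7);save(f,'s2.png')"
```

```text
delta [0.8 0.9 0.5] 0.003 now [0.6508 0.0875 0.0287] phi -0.067 q6 0.17 tilt [-2.1e-03 -3.0e-04 -1.0e+00] F [-1.3   0.85 -0.62] w 33.2 t 4.6
```

View pics/s2.png

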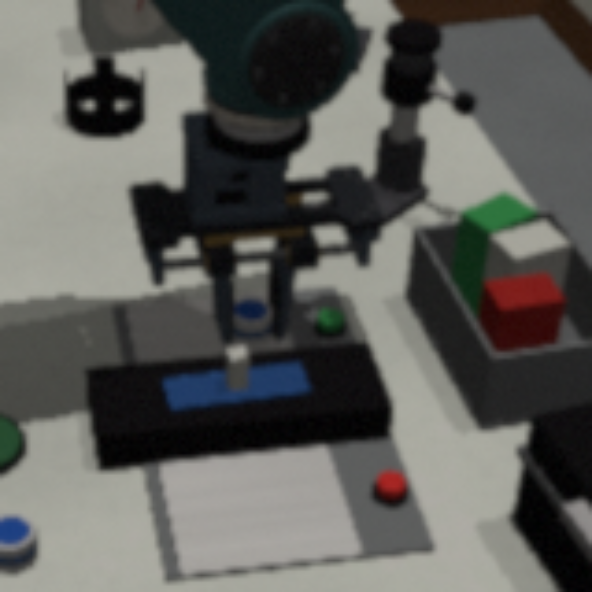

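The tin sits between the fingers over the green lamp's plate (crop (250,315)), with the gripper body clear of the knob. I'll release it and rise.

Emit:
carry_out(deltas=[0,0,0,0,0,0,0,0,0,0,0,0,0,0,0,0,0,0,0,0,0,0,-20,0,0,0,-60,0,0,0,-110,0,0,0,-150,0,0,0,-150,0], gripper=0.45)

```text
t: 5.65
position: [0.6532, 0.0875, 0.3579]
eef_rot: [-0.0, 0.999, -0.034, 0.004]
wrist_force: [0.3, 0.3, -0.6]
grip_width: 0.55
```

```bash
python3 -c "
from h import *
f=grab('top')
print([(c,a,np.round(ray(f,c,.024)[0],4)) for c,a,b,m in blobs(f,*BLUE,10)])
go(.4335,-.103,.18,-.07)"
```

```text
[(array([282.8, 195.2]), np.int32(559), array([ 0.6171, -0.0063,  0.024 ])), (array([464.7, 209. ]), np.int32(351), array([ 0.5743, -0.465 ,  0.024 ])), (array([322.9, 267.2]), np.int32(65), array([ 0.4353, -0.103 ,  0.024 ]))]
delta [-206.3  204.9    1.9] 0.002 now [0.6531 0.0875 0.1829] phi -0.068 q6 0.17 tilt [ 4.1e-03  2.0e-04 -1.0e+00] F [ 0.   -0.29 -0.23] w 49.8 t 5.7
```

Emit:
carry_out(deltas=[-206,205,0,0,-206,205,0,0,-206,205,0,0,-206,205,0,0,-206,205,0,0,-206,205,0,0,-206,205,0,0,-206,205,0,0,-206,205,0,0,-206,205,0,0,-206,205,0,0,-206,205,0,0], gripper=0)

```text
t: 6.9
position: [0.4334, -0.1028, 0.3538]
eef_rot: [-0.0, 0.999, -0.033, 0.002]
wrist_force: [0.1, -0.0, -0.0]
grip_width: 1.0
```

```bash
python3 -c "
from h import *
f=grab('top');g=grab('side')
for F in(f,g):
  print([(c,a,np.round(ray(F,c,.024)[0],4)) for c,a,b,m in blobs(F,*BLUE,10)])
  print([(c,a,np.round(ray(F,c,.029)[0],4)) for c,a,b,m in blobs(F,*BLUE,10)])
go(.4335,-.103,.022,-.07)"
```

```text
[(array([282.7, 195.3]), np.int32(550), array([ 0.6168, -0.0061,  0.024 ])), (array([245.8, 182. ]), np.int32(65), array([0.6522, 0.0863, 0.024 ])), (array([465.4, 208.8]), np.int32(325), array([ 0.5748, -0.4668,  0.024 ]))]
[(array([282.7, 195.3]), np.int32(550), array([ 0.6162, -0.0061,  0.029 ])), (array([245.8, 182. ]), np.int32(65), array([0.6515, 0.0859, 0.029 ])), (array([465.4, 208.8]), np.int32(325), array([ 0.5744, -0.465 ,  0.029 ]))]
[(array([287.4, 183.6]), np.int32(27), array([0.6502, 0.0934, 0.024 ])), (array([283.2, 203.9]), np.int32(319), array([0.6156, 0.0079, 0.024 ])), (array([222.2, 243. ]), np.int32(48), array([ 0.4319, -0.1028,  0.024 ])), (array([322.9, 363.8]), np.int32(799), array([ 0.5726, -0.4618,  0.024 ]))]
[(array([287.4, 183.6]), np.int32(27), array([0.6484, 0.0872, 0.029 ])), (array([283.2, 203.9]), np.int32(319), array([0.6141, 0.0023, 0.029 ])), (array([222.2, 243. ]), np.int32(48), array([ 0.4316, -0.1077,  0.029 ])), (array([322.9, 363.8]), np.int32(799), array([ 0.5713, -0.4643,  0.029 ]))]
delta [ -1.    0.2 159.9] 0.003 now [ 0.4339 -0.1029  0.1819] phi -0.067 q6 -0.22 tilt [ 4.e-03  3.e-04 -1.e+00] F [ 1.03 -0.13  1.07] w 91.2 t 7.0
```

Tin A stands at (0.651,0.087), well within the plate. Now for tin B.

Emit:
carry_out(deltas=[-1,0,50,0,-1,0,100,0,-1,0,135,0,-1,0,158,0,-1,0,158,0,-1,0,158,0])

```text
t: 7.6
position: [0.4331, -0.1028, 0.1962]
eef_rot: [-0.0, 0.999, -0.033, 0.002]
wrist_force: [0.7, -0.3, 0.2]
grip_width: 0.999
```

Emit:
carry_out(deltas=[0,0,0,0,0,0,0,0,0,0,0,0,0,0,0,0,0,0,0,0,0,0,0,0,0,0,0,0,0,0,0,0,0,0,0,0,0,0,0,0], gripper=0.75)

```text
t: 8.6
position: [0.4331, -0.1028, 0.1962]
eef_rot: [-0.0, 0.999, -0.033, 0.002]
wrist_force: [-0.3, -0.3, 0.3]
grip_width: 0.364
```

```bash
python3 -c "
from h import *
t=np.array([.613,-.006])-.030*np.array([.9976,-.07])+.095*np.array([.07,.9976])
go(*t,.0282,-.07)"
```

```text
delta [ 142.8 -203.6   -3.4] 0.003 now [ 0.4336 -0.1028  0.0242] phi -0.067 q6 -0.22 tilt [ 3.3e-03  5.0e-04 -1.0e+00] F [-0.29 -0.31  0.32] w 33.1 t 8.6
```

Emit:
carry_out(deltas=[0,0,-50,0,0,0,-100,0,30,-40,-110,0,60,-80,-110,0,85,-120,-110,0,115,-160,-110,0,143,-204,-110,0,143,-204,-110,0,143,-204,-110,0,143,-204,-70,0,143,-204,-40,0,143,-204,-40,0])

```text
t: 9.8
position: [0.587, 0.0899, 0.2334]
eef_rot: [0.0, 0.999, -0.034, -0.002]
wrist_force: [-0.3, -0.2, -0.2]
grip_width: 0.359
```

```bash
python3 -c "
from h import *
t=np.array([.613,-.006])-.030*np.array([.9976,-.07])+.095*np.array([.07,.9976])
go(*t,.0297,-.07)"
```

```text
delta [ 3.3 -1.3 31.7] 0.002 now [0.5865 0.0898 0.0614] phi -0.068 q6 0.18 tilt [-3.1e-03 -3.0e-04 -1.0e+00] F [-0.29 -0.24 -0.18] w 32.6 t 9.8
```

Emit:
carry_out(deltas=[2,-1,15,0,2,-1,25,0,2,-1,32,0,2,-1,32,0,2,-1,32,0])

```text
t: 10.3
position: [0.5892, 0.0906, 0.2021]
eef_rot: [0.0, 0.999, -0.034, -0.001]
wrist_force: [-0.1, -0.4, -0.2]
grip_width: 0.364
```

Emit:
carry_out(deltas=[0,0,0,0,0,0,0,0,0,0,0,0,0,0,0,0,0,0,0,0,0,0,-20,0,0,0,-60,0,0,0,-110,0,0,0,-150,0,0,0,-150,0,0,0,-150,0], gripper=0.48)

```text
t: 11.4
position: [0.5895, 0.0907, 0.3528]
eef_rot: [0.0, 0.999, -0.034, -0.0]
wrist_force: [-0.9, 0.7, -0.8]
grip_width: 0.519
```

```bash
python3 -c "
from h import *
go(.613,-.006,.18,1.55)"
```

```text
delta [30.1 94.9  0.8] 1.524 now [0.5894 0.0907 0.1808] phi -0.068 q6 0.18 tilt [-9.e-04 -0.e+00 -1.e+00] F [-0.86  0.7  -0.77] w 47.2 t 11.4
```

Emit:
carry_out(deltas=[-9,311,0,0,-9,311,0,0,-9,311,0,0,-9,311,0,0,-9,311,0,0,-9,311,0,0,-9,311,0,0,-9,311,0,0,-9,311,0,0,-9,311,0,0])

```text
t: 12.4
position: [0.5594, -0.2176, 0.3522]
eef_rot: [-0.0, 0.999, -0.033, -0.001]
wrist_force: [0.1, 0.6, 0.2]
grip_width: 0.519
```

Run:
```python
from h import *
f=grab('top');g=grab('side')
for F in(f,g):
  print([(c,a,np.round(ray(F,c,.029)[0],4)) for c,a,b,m in blobs(F,*BLUE,10)])
# knob: bright low-sat inside cover bbox
for F,(x0,x1,y0,y1) in((f,(275,291,178,212)),(g,(262,304,190,215))):
  h=cv2.cvtColor(F['pixels'],cv2.COLOR_RGB2HSV)[y0:y1,x0:x1]
  m=(h[...,1]<70)&(h[...,2]>110); p=np.argwhere(m)[:,::-1]+[x0,y0]; print(len(p),p.mean(0),ray(F,[p.mean(0)],.068)[0],ray(F,[p.mean(0)],.055)[0])
go(.613,-.006,.18,-.05)
f['pixels']=cv2.resize(f['pixels'][140:290,210:450],None,fx=3.3,fy=3.3,interpolation=cv2.INTER_CUBIC);save(f,'t3.png')
```

```text
[(array([282.7, 195.3]), np.int32(549), array([ 0.6162, -0.0061,  0.029 ])), (array([245.8, 182. ]), np.int32(65), array([0.6515, 0.0859, 0.029 ])), (array([464.8, 208.9]), np.int32(361), array([ 0.5742, -0.4635,  0.029 ])), (array([244.2, 207. ]), np.int32(64), array([0.5886, 0.0906, 0.029 ]))]
[(array([285.3, 205.8]), np.int32(87), array([ 0.6176, -0.0067,  0.029 ])), (array([322.9, 363.9]), np.int32(808), array([ 0.5713, -0.4645,  0.029 ]))]
30 [282.5 194. ] [ 0.61498957 -0.00583387  0.068     ] [ 0.61650093 -0.00577806  0.055     ]
10 [283.7 195.9] [ 0.61111843 -0.01059868  0.068     ] [0.61540128 0.00469056 0.055     ]
delta [  39.5 -214.8    0.5] -0.016 now [ 0.5593 -0.2177  0.1806] phi -0.066 q6 -0.34 tilt [-1.4e-03  2.0e-04 -1.0e+00] F [ 0.12  0.   -0.11] w 47.0 t 12.5
```

View pics/t3.png

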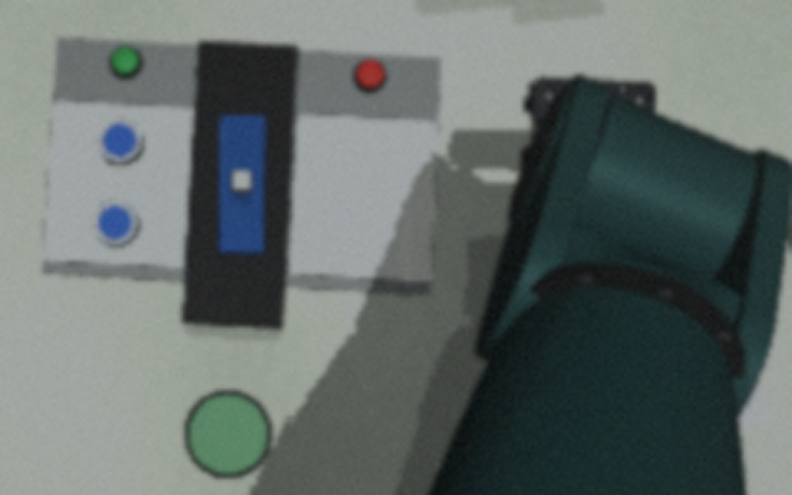

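Both tins stand on the left (green) plate at crop (120,140) and (115,222), and the cover knob is at (242,180). Next I'll grip the cover.

Emit:
carry_out(deltas=[41,-214,0,-0.02,41,-214,0,-0.02,41,-214,0,-0.02,41,-214,0,-0.02,41,-214,0,-0.02,41,-214,0,-0.02,41,-214,0,-0.02,41,-214,60,-0.02,41,-214,90,-0.02,41,-214,90,-0.02])

```text
t: 13.5
position: [0.6124, -0.0078, 0.2581]
eef_rot: [-0.0, 1.0, -0.024, -0.005]
wrist_force: [-1.3, -0.1, 0.1]
grip_width: 0.518
```

```bash
python3 -c "
from h import *
go(.615,-.006,.060,-.045)"
```

```text
delta [ 4.3 -1.9 26.1] -0.003 now [ 0.6108 -0.0077  0.0861] phi -0.048 q6 -0.0 tilt [-9.1e-03  5.0e-04 -1.0e+00] F [-1.3  -0.15  0.06] w 47.1 t 13.5
```

Emit:
carry_out(deltas=[4,-2,10,0,4,-2,20,0,4,-2,26,0,4,-2,26,0,4,-2,26,0])

```text
t: 14.0
position: [0.6165, -0.006, 0.2327]
eef_rot: [-0.0, 1.0, -0.024, -0.004]
wrist_force: [-0.3, 0.6, 0.1]
grip_width: 0.519
```

Emit:
carry_out(deltas=[0,0,0,0,0,0,0,0,0,0,0,0,0,0,0,0,0,0,0,0,0,0,0,0,0,0,0,0,0,0,0,0,0,0,0,0], gripper=1)

```text
t: 14.9
position: [0.6166, -0.006, 0.2329]
eef_rot: [-0.0, 1.0, -0.024, -0.004]
wrist_force: [-2.0, 1.6, 5.5]
grip_width: 0.153
```

```bash
python3 -c "
from h import *
go(.60,-.26,.030,-.07)"
```

```text
delta [ -2.8 254.6  30.8] 0.022 now [ 0.6152 -0.0059  0.0609] phi -0.048 q6 -0.0 tilt [-8.1e-03  5.0e-04 -1.0e+00] F [-1.98  1.58  5.51] w 13.9 t 14.9
```

Emit:
carry_out(deltas=[0,0,-30,0,0,0,-60,0,0,50,-60,0,0,100,-60,0,-1,150,-60,0,-2,200,-60,0,-3,240,-60,0,-3,255,-60,0,-3,255,-30,0,-3,255,0,0,-3,255,18,0,-3,255,18,0])

```text
t: 16.1
position: [0.6005, -0.2597, 0.2123]
eef_rot: [-0.001, 1.0, -0.024, -0.006]
wrist_force: [-0.6, 0.1, -0.1]
grip_width: 0.152
```

```bash
python3 -c "
from h import *
go(.60,-.26,.0275,-.05)"
```

```text
delta [ 1.8  0.6 12.8] 0.003 now [ 0.5984 -0.2593  0.0403] phi -0.047 q6 -0.39 tilt [-0.012   0.0023 -0.9999] F [-0.58  0.13 -0.06] w 13.9 t 16.1
```

Emit:
carry_out(deltas=[0,0,8,0,0,0,13,0,0,0,13,0,0,0,13,0])

```text
t: 16.5
position: [0.6006, -0.2597, 0.1999]
eef_rot: [-0.001, 1.0, -0.024, -0.006]
wrist_force: [0.8, -0.4, -0.5]
grip_width: 0.152
```

Emit:
carry_out(deltas=[0,0,0,0,0,0,0,0,0,0,0,0,0,0,0,0,0,0,-20,0,0,0,-50,0,0,0,-100,0,0,0,-150,0,0,0,-170,0,0,0,-170,0,0,0,-170,0], gripper=0.5)

```text
t: 17.6
position: [0.6022, -0.2599, 0.3695]
eef_rot: [-0.001, 1.0, -0.024, -0.006]
wrist_force: [0.2, 0.0, -0.8]
grip_width: 0.501
```

Run:
```python
from h import *
go(.60,-.08,.20,-.05)
f=grab('top');g=grab('side')
def orange(F):
    for c,a,b,m in blobs(F,(7,140,100),(18,255,255)): print('orange',c,a,b)
orange(f);orange(g)
F=f
for nm,F,r in(('t4',f,(220,300,370,470)),('s4',g,(270,360,200,300))):
    F['pixels']=cv2.resize(F['pixels'][r[0]:r[1],r[2]:r[3]],None,fx=6,fy=6,interpolation=cv2.INTER_CUBIC)
a=np.zeros((540,1200,3),np.uint8);a[:480,:600]=f['pixels'];a[:540,600:]=g['pixels']
a=cv2.resize(a,(800,360));f['pixels']=a;save(f,'p4.png')
```

```text
delta [  -8.8 -179.4   -2.1] 0.003 now [ 0.6003 -0.2596  0.1975] phi -0.047 q6 -0.39 tilt [-0.0113  0.002  -0.9999] F [ 0.15  0.03 -0.76] w 45.6 t 17.6
orange [247.9 292.9] 68 [244 289   9   9]
```

View pics/p4.png

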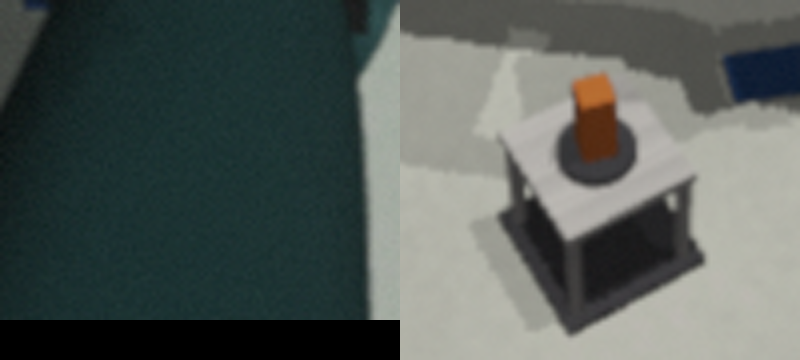

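The side crop shows the probe upright in the stand: handle top corners about (572,88), (605,75), (615,98), (580,108); stand top corners (503,137), (573,238), (695,178). Casting rays.

Run:
```python
from h import *
g=vision.grab_frame('side')
P=lambda l:[(200+(u-400)/4,270+v/4) for u,v in l]
h=ray(g,P([(572,88),(605,75),(615,98),(580,108)]),.126);print(np.round(h,3),h.mean(0))
e=lambda a,b:np.arctan2(*(b-a)[[1,0]])
print('handle yaws',e(h[0],h[1]),e(h[3],h[2]),e(h[0],h[3]),e(h[1],h[2]))
s=ray(g,P([(503,137),(573,238),(695,178)]),.076);print(np.round(s,3),(s[0]+s[2])/2,e(s[0],s[1]),e(s[1],s[2]))
print('collar',ray(g,P([(597,148)]),.081))
# top view of first picture
im=cv2.imread('pics/top0.png')[:,:,::-1]; f=vision.grab_frame('top');f['pixels']=im
hs=cv2.cvtColor(np.ascontiguousarray(im),cv2.COLOR_RGB2HSV)
m=cv2.inRange(hs,np.array((7,90,60)),np.array((18,255,255)));m[:, :415]=0;m[:245]=0;m[270:]=0;m[:,445:]=0
p=np.argwhere(m)[:,::-1];print(p.min(0),p.max(0),len(p)); 
b=np.array([q for q in p if im[q[1],q[0]].max()>150]);print('bright',len(b),b.mean(0),ray(f,[b.mean(0)],.126))
# stand top corners in crop c1: 
t=ray(f,[(210+u/3.3,140+v/3.3) for u,v in((645,358),(677,448),(708,386))],.076);print(np.round(t,3))
```

```text
[[ 0.445 -0.341  0.126]
 [ 0.461 -0.337  0.126]
 [ 0.463 -0.351  0.126]
 [ 0.446 -0.353  0.126]] [ 0.4538839  -0.34527361  0.126     ]
handle yaws 0.23467732722417564 0.11236546905119031 -1.4425740709613977 -1.4331844225369434
[[ 0.411 -0.324  0.076]
 [ 0.435 -0.388  0.076]
 [ 0.498 -0.369  0.076]] [ 0.45475614 -0.34634295  0.076     ] -1.2192604604575306 0.293333359642387
collar [[ 0.45473134 -0.34445477  0.081     ]]
[426 253] [433 261] 64<stdin>:14: RuntimeWarning: Mean of empty slice.
  ret = ret.dtype.type(ret / rcount)
Traceback (most recent call last):
  File "h.py", line 8, in ray
    p=cv2.undistortPoints(np.array(px,float).reshape(-1,1,2),np.array(f['intrinsics'],float),np.array(f['D'],float)).reshape(-1,2)
                          ~~~~~~~~~~~~~~~~~~~~~~~~~~^^^^^^^^
ValueError: cannot reshape array of size 1 into shape (1,2)
```

Emit:
carry_out(deltas=[-141,91,0,-0.25,-141,91,0,-0.25,-141,91,0,-0.25,-141,91,0,-0.25,-141,91,0,-0.25,-141,91,0,-0.25,-141,91,0,-0.25,-141,91,40,-0.25,-141,91,40,-0.25,-141,91,40,-0.25,-141,91,40,-0.25], gripper=0.4)

```text
t: 18.9
position: [0.4573, -0.344, 0.3311]
eef_rot: [-0.002, 0.995, 0.102, -0.006]
wrist_force: [-0.8, 0.2, 0.2]
grip_width: 0.602
```

Run:
```python
from h import *
go(.4555,-.344,.107,.2)
g=grab('side')
g['pixels']=cv2.resize(g['pixels'][230:350,180:320],None,fx=5,fy=5,interpolation=cv2.INTER_CUBIC);save(g,'s5.png')
```

```text
delta [ 1.   0.7 52.1] 0.004 now [ 0.4551 -0.3436  0.1591] phi 0.204 q6 -0.88 tilt [-0.0128  0.0024 -0.9999] F [-0.79  0.22  0.16] w 54.8 t 18.9
```

View pics/s5.png

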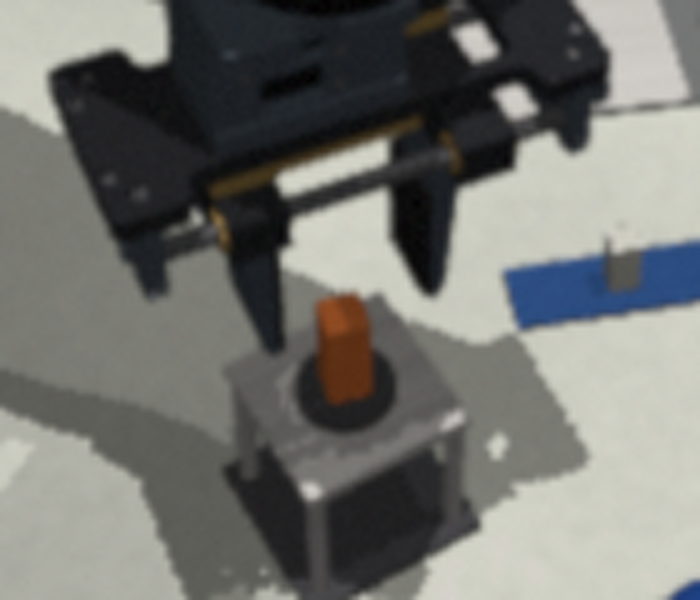

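Fingers straddle the handle (handle top at (343,308); tips at (275,348) and (432,292)). Descending and gripping.

Emit:
carry_out(deltas=[1,0,20,0,1,0,40,0,1,0,52,0,1,0,52,0,1,0,52,0])

```text
t: 19.45
position: [0.4578, -0.344, 0.28]
eef_rot: [-0.001, 0.995, 0.102, -0.006]
wrist_force: [-0.1, 0.1, 0.4]
grip_width: 0.599
```

Emit:
carry_out(deltas=[0,0,0,0,0,0,0,0,0,0,0,0,0,0,0,0,0,0,0,0,0,0,0,0,0,0,0,0,0,0,0,0,0,0,0,0], gripper=1)

```text
t: 20.35
position: [0.4579, -0.3441, 0.2802]
eef_rot: [-0.001, 0.995, 0.102, -0.006]
wrist_force: [-0.2, -0.2, 5.9]
grip_width: 0.205
```

Run:
```python
from h import *
go(.613,-.006,.17,.2)
g=grab('side');f=grab('top')
g['pixels']=cv2.resize(g['pixels'][230:350,180:320],None,fx=5,fy=5,interpolation=cv2.INTER_CUBIC);save(g,'s6.png')
```

```text
delta [ 221.4 -299.4  -63.1] 0.003 now [ 0.4559 -0.3438  0.1082] phi 0.203 q6 -0.88 tilt [-0.0116  0.0015 -0.9999] F [-0.16 -0.17  5.89] w 18.6 t 20.35
```

View pics/s6.png

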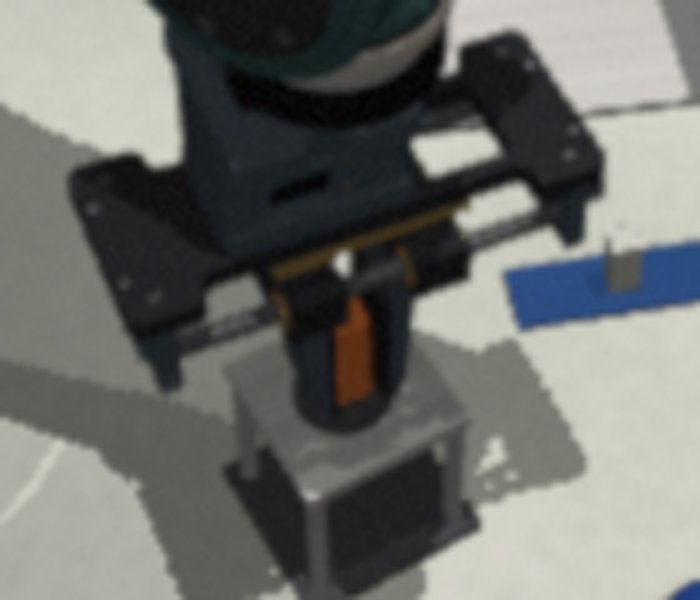

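The handle is gripped (18.6 mm) with the stand undisturbed. I'll lift it clear.

Emit:
carry_out(deltas=[0,0,-30,0,0,0,-60,0,0,0,-90,0,0,0,-100,0,0,0,-100,0,0,0,-100,0])

```text
t: 21.05
position: [0.4587, -0.344, 0.3789]
eef_rot: [-0.002, 0.995, 0.102, -0.006]
wrist_force: [-0.5, 1.2, -1.7]
grip_width: 0.203
```

Run:
```python
from h import *
go(.5751,-.0033,.060,-.07,.2642)
```

```text
delta [ 186.6 -308.6   54. ] 0.273 now [ 0.4554 -0.3434  0.1147] phi 0.203 q6 -0.88 tilt [-0.0127  0.0024 -0.9999] F [-0.48  1.15 -1.72] w 18.5 t 21.05
```

Emit:
carry_out(deltas=[187,-309,0,0.27,187,-309,0,0.27,187,-309,0,0.27,187,-309,0,0.27,187,-309,0,0.27,187,-309,0,0.27,187,-309,0,0.27,187,-309,0,0.27,187,-309,30,0.27,187,-309,50,0.27,187,-309,54,0.27,187,-309,54,0.27])

```text
t: 22.25
position: [0.5784, -0.0038, 0.3229]
eef_rot: [-0.001, 0.999, -0.033, -0.008]
wrist_force: [0.3, -1.1, -1.2]
grip_width: 0.203
```

Run:
```python
from h import *
go(.5751,-.0033,.060,-.07,.2642)
f=grab('top');g=grab('side')
# label (yellow)
for F,n in((f,'top'),(g,'side')):
  for c,a,b,m in blobs(F,(20,80,60),(38,255,255),10):
    if a<2000: print(n,c,a,b,np.round(ray(F,c,.03)[0],4))
  print(n,[(c,a,np.round(ray(F,c,.029)[0],4)) for c,a,b,m in blobs(F,*BLUE,10)])
a=cv2.resize(g['pixels'][150:250,220:350],None,fx=6,fy=6,interpolation=cv2.INTER_CUBIC);g['pixels']=a;save(g,'s7.png')
```

```text
delta [ 0.8  0.1 -1.2] 0.003 now [ 0.5743 -0.0032  0.0588] phi -0.067 q6 0.02 tilt [-0.0154  0.0025 -0.9999] F [ 0.3  -1.08 -1.17] w 18.5 t 22.25
top [(array([243.1, 182. ]), np.int32(19), array([0.6516, 0.0927, 0.029 ])), (array([382. , 201.8]), np.int32(387), array([ 0.5956, -0.2543,  0.029 ])), (array([464.9, 208.9]), np.int32(342), array([ 0.5742, -0.4637,  0.029 ])), (array([241.5, 206.5]), np.int32(19), array([0.5899, 0.0974, 0.029 ]))]
side [284.1 204.7] 113 [268 202  31   6] [ 0.6153 -0.0026  0.03  ]
side [(array([287.4, 183.6]), np.int32(27), array([0.6484, 0.0872, 0.029 ])), (array([265.1, 185.8]), np.int32(19), array([0.5834, 0.0912, 0.029 ])), (array([303.3, 286.4]), np.int32(417), array([ 0.5873, -0.2806,  0.029 ])), (array([323. , 363.7]), np.int32(789), array([ 0.5716, -0.4642,  0.029 ]))]
```

View pics/s7.png

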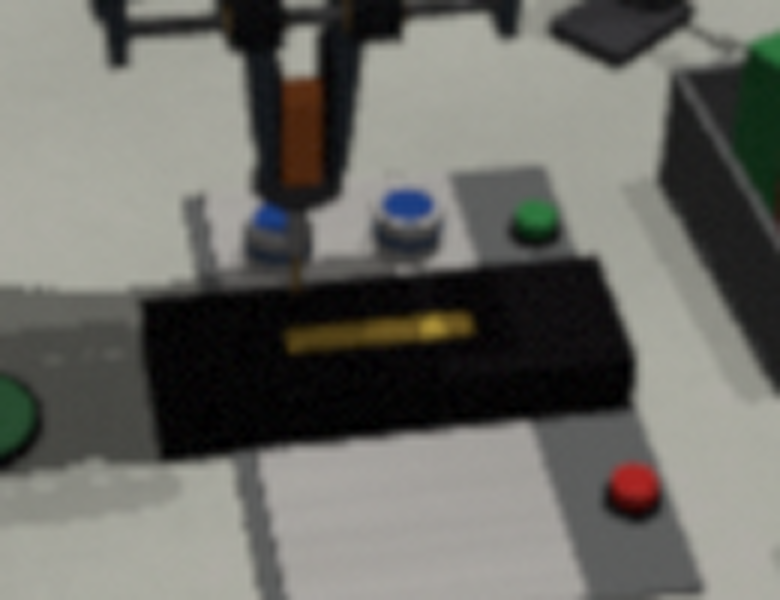

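Run:
```python
from h import *
g=vision.grab_frame('side')
print(ray(g,[(220+296/6,150+u/6) for u in(286,290,294)],.0588))
for o in((.614,-.0055),):
  t=np.array(o)-.037*np.array([.9976,-.07]);go(*t,.029,-.07,.2642)
```

```text
[[ 0.57500824  0.00146161  0.0588    ]
 [ 0.57438455 -0.00124418  0.0588    ]
 [ 0.57376322 -0.00393979  0.0588    ]]
delta [ 1.5 -0.3 31.8] 0.003 now [ 0.576  -0.0032  0.0608] phi -0.067 q6 0.02 tilt [-0.0117  0.0023 -0.9999] F [ 0.49  0.33 -0.81] w 18.6 t 22.4
```

Tip agrees with kinematics within about 2 mm. I'll lower it onto the -x end of the label with the spring compressed about 5.5 mm.

Emit:
carry_out(deltas=[1,0,15,0,1,0,28,0,1,0,32,0,1,0,36,0,1,0,36,0,1,0,36,0,1,0,36,0,1,0,36,0])

```text
t: 23.2
position: [0.5797, -0.0037, 0.2892]
eef_rot: [-0.001, 0.999, -0.033, -0.006]
wrist_force: [-1.3, -0.2, 1.9]
grip_width: 0.202
```

```bash
cat >> h.py <<'E'
def st(o=(.614,-.0055)):
    F=[]
    for i in range(4): F.append(state()['wrist_force']); vision.grab_frame('top')
    s=state(); M=R.from_quat(np.roll(s['eef_rot'],-1)).as_matrix(); p=s['position']+M[:,2]*.2642
    d=p[:2]-o; print('dock x,y',np.round([1e3*(d@[.9976,-.07]),1e3*(d@[.07,.9976])],1),'z',round(p[2],4),'F',np.round(np.mean(F,0),2),'w',round(s['grip_width']*91,1),'t',s['t'])
E
python3 -c "
from h import *
st()"
```

```text
dock x,y [-37.5  -0.3] z 0.0249 F [-1.28 -0.23  1.29] w 18.3 t 23.4
```

Emit:
carry_out(deltas=[2,0,0,0,4,0,0,0,6,0,0,0,7,0,0,0,7,0,0,0,7,0,0,0,7,0,0,0])

```text
t: 24.1
position: [0.5867, -0.0042, 0.2891]
eef_rot: [-0.001, 0.999, -0.033, -0.006]
wrist_force: [0.2, 0.6, 1.9]
grip_width: 0.205
```

```bash
python3 -c "
from h import *
st()"
```

```text
dock x,y [-30.3  -0.2] z 0.0249 F [0.3  0.64 1.57] w 18.5 t 24.3
```

Emit:
carry_out(deltas=[2,0,0,0,4,0,0,0,6,0,0,0,7,0,0,0,7,0,0,0,7,0,0,0,7,0,0,0])

```text
t: 25.0
position: [0.5936, -0.0047, 0.289]
eef_rot: [-0.001, 0.999, -0.034, -0.006]
wrist_force: [-0.3, 0.6, -1.4]
grip_width: 0.203
```

```bash
python3 -c "
from h import *
st()"
```

```text
dock x,y [-23.3  -0.2] z 0.0248 F [ 0.23  0.12 -1.  ] w 18.4 t 25.2
```

Fz fell from +1.6 to -1.0 (free-air level) with no side load, so the tip has dropped into the hole at label x ≈ -23 mm. Now I'll press.

Emit:
carry_out(deltas=[0,0,4,0,0,0,8,0,0,0,12,0,0,0,12,0,0,0,12,0,0,0,12,0])

```text
t: 25.8
position: [0.5936, -0.0047, 0.2772]
eef_rot: [-0.001, 0.999, -0.034, -0.005]
wrist_force: [1.1, 0.3, 2.1]
grip_width: 0.204
```

```bash
python3 -c "
from h import *
st()"
```

```text
dock x,y [-23.3  -0.2] z 0.013 F [0.94 0.16 1.8 ] w 18.4 t 26.0
```

Emit:
carry_out(deltas=[0,0,1,0,0,0,1,0,0,0,1,0,0,0,1,0])

```text
t: 26.4
position: [0.5936, -0.0046, 0.2762]
eef_rot: [-0.001, 0.999, -0.034, -0.005]
wrist_force: [2.1, 0.5, 1.4]
grip_width: 0.202
```

Emit:
carry_out(deltas=[0,0,-10,0,0,0,-25,0,0,0,-50,0,0,0,-80,0,0,0,-100,0,0,0,-100,0,0,0,-100,0])

```text
t: 27.1
position: [0.5944, -0.0049, 0.3767]
eef_rot: [-0.001, 0.999, -0.033, -0.005]
wrist_force: [0.2, 0.9, -0.6]
grip_width: 0.207
```

Run:
```python
from h import *
go(.4557,-.3436,.125,.203,.2642)
f=grab('top');g=grab('side')
for F,n in((f,'top'),(g,'side')):
  print(n,[(c,a,np.round(ray(F,c,.029)[0],4)) for c,a,b,m in blobs(F,*BLUE,10)])
```

```text
delta [-113.2  347.7  -11.9] -0.27 now [ 0.5918 -0.0043  0.1125] phi -0.067 q6 0.02 tilt [-0.01    0.0023 -0.9999] F [ 0.22  0.89 -0.59] w 18.8 t 27.1
top [(array([382. , 201.8]), np.int32(387), array([ 0.5956, -0.2543,  0.029 ])), (array([464.8, 208.9]), np.int32(348), array([ 0.5742, -0.4635,  0.029 ]))]
side [(array([287.4, 183.6]), np.int32(27), array([0.6484, 0.0872, 0.029 ])), (array([266. , 185.6]), np.int32(26), array([0.5861, 0.0916, 0.029 ])), (array([303.3, 286.5]), np.int32(418), array([ 0.5872, -0.2809,  0.029 ])), (array([323. , 363.6]), np.int32(781), array([ 0.5716, -0.464 ,  0.029 ]))]
```

Emit:
carry_out(deltas=[-114,348,-5,-0.27,-114,348,-5,-0.27,-114,348,-5,-0.27,-114,348,-5,-0.27,-114,348,-5,-0.27,-114,348,-5,-0.27,-114,348,-5,-0.27,-114,348,-5,-0.27,-114,348,-5,-0.27,-114,348,-5,-0.27,-114,348,-5,-0.27,-114,348,-5,-0.27])

```text
t: 28.4
position: [0.4576, -0.3435, 0.381]
eef_rot: [-0.002, 0.995, 0.102, -0.006]
wrist_force: [0.2, -0.0, -0.8]
grip_width: 0.206
```

Run:
```python
from h import *
go(.4550,-.3437,.016,.203,.2642)
g=grab('side')
g['pixels']=cv2.resize(g['pixels'][230:350,180:320],None,fx=5,fy=5,interpolation=cv2.INTER_CUBIC);save(g,'s8.png')
```

```text
delta [  1.7   1.6 100.8] 0.001 now [ 0.4543 -0.3428  0.1168] phi 0.204 q6 -0.88 tilt [-0.0126  0.0028 -0.9999] F [ 0.23 -0.04 -0.8 ] w 18.8 t 28.4
```

View pics/s8.png

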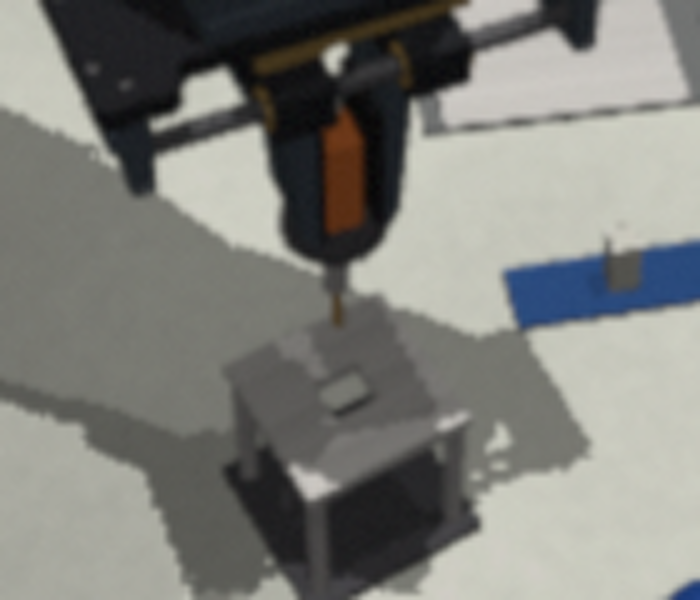

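Run:
```python
from h import *
g=vision.grab_frame('side')
print(ray(g,[(180+343/5,230+392/5)],.076),ray(g,[(180+338/5,230+325/5)],.1168))
go(.4550,-.3437,.0175,.203,.2642)
```

```text
[[ 0.45341565 -0.3438151   0.076     ]] [[ 0.4528745  -0.34247602  0.1168    ]]
delta [ 1.7  1.3 99.5] 0.001 now [ 0.4543 -0.343   0.117 ] phi 0.204 q6 -0.88 tilt [-0.0124  0.0025 -0.9999] F [-0.16  0.39 -0.42] w 18.8 t 28.5
```

Emit:
carry_out(deltas=[1.5,1.5,0,0,1.5,1.5,20,0,1.5,1.5,40,0,1.5,1.5,55,0,1.5,1.5,70,0,1.5,1.5,85,0,1.5,1.5,94,0,1.5,1.5,99,0,1.5,1.5,99,0,1.5,1.5,99,0])

```text
t: 29.5
position: [0.4583, -0.3448, 0.2825]
eef_rot: [-0.002, 0.995, 0.102, -0.006]
wrist_force: [-0.2, 0.2, 1.0]
grip_width: 0.198
```

Run:
```python
from h import *
go(.4550,-.3437,.016,.203,.2642)
```

```text
delta [-0.  -0.5  2.4] 0.001 now [ 0.4551 -0.3442  0.0183] phi 0.204 q6 -0.88 tilt [-0.012   0.0021 -0.9999] F [-0.16  0.18  1.01] w 18.0 t 29.5
```

Emit:
carry_out(deltas=[0,0,1,0,0,0,2,0,0,0,2,0,0,0,2,0])

```text
t: 29.9
position: [0.4583, -0.3448, 0.2807]
eef_rot: [-0.002, 0.995, 0.102, -0.006]
wrist_force: [-0.7, -0.8, -0.4]
grip_width: 0.205
```

Emit:
carry_out(deltas=[0,0,0,0,0,0,0,0,0,0,0,0,0,0,0,0,0,0,0,0,0,0,-20,0,0,0,-50,0,0,0,-100,0,0,0,-120,0,0,0,-120,0], gripper=0.4)

```text
t: 30.9
position: [0.4603, -0.3455, 0.4041]
eef_rot: [0.0, 0.995, 0.102, -0.004]
wrist_force: [-1.0, -0.6, -0.8]
grip_width: 0.601
```

Run:
```python
from h import *
go(.60,-.26,.18,-.05)
g=grab('side')
g['pixels']=cv2.resize(g['pixels'][230:350,180:320],None,fx=5,fy=5,interpolation=cv2.INTER_CUBIC);save(g,'s9.png')
```

```text
delta [155.8 -55.4  50.9] 0.254 now [ 0.459  -0.3457  0.2321] phi 0.204 q6 -0.88 tilt [-0.0076 -0.0014 -1.    ] F [-1.01 -0.56 -0.84] w 54.7 t 30.9
```

View pics/s9.png

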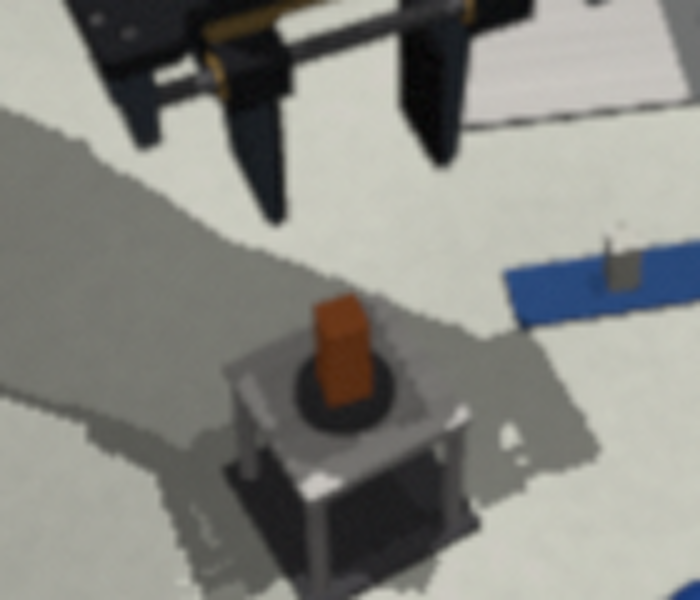

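Probe is seated upright and centred in its stand (collar centre ~(345,388)). Next, the cover, at its set-down place.

Emit:
carry_out(deltas=[154,-56,50,0.25,154,-56,50,0.25,154,-56,50,0.25,154,-56,50,0.25,154,-56,50,0.25,154,-56,50,0.25,154,-56,90,0.25,154,-56,130,0.25,154,-56,150,0.25,154,-56,150,0.25,154,-56,150,0.25])

```text
t: 32.05
position: [0.5974, -0.2598, 0.2512]
eef_rot: [-0.0, 1.0, -0.023, -0.005]
wrist_force: [0.8, -0.3, 0.4]
grip_width: 0.599
```

Run:
```python
from h import *
go(.5985,-.2593,.0275,-.047)
g=grab('side')
g['pixels']=cv2.resize(g['pixels'][220:320,240:370],None,fx=5,fy=5,interpolation=cv2.INTER_CUBIC);save(g,'s10.png')
```

```text
delta [ 3.3 -0.6 51.7] 0.0 now [ 0.5957 -0.2597  0.0792] phi -0.047 q6 -0.39 tilt [-9.8e-03  4.0e-04 -1.0e+00] F [ 0.8 -0.3  0.4] w 54.5 t 32.05
```

View pics/s10.png

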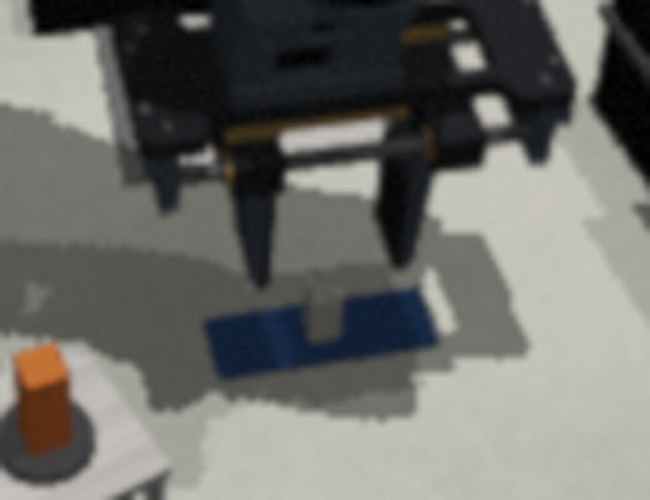

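The fingers straddle the knob (325,310) in the crop and the cover is flat. Lowering and gripping.

Emit:
carry_out(deltas=[3,-1,25,0,3,-1,42,0,3,-1,51,0,3,-1,51,0,3,-1,51,0])

```text
t: 32.6
position: [0.6005, -0.2591, 0.2014]
eef_rot: [0.0, 1.0, -0.023, -0.004]
wrist_force: [-0.2, -0.5, -0.5]
grip_width: 0.598
```

Emit:
carry_out(deltas=[0,0,0,0,0,0,0,0,0,0,0,0,0,0,0,0,0,0,0,0,0,0,0,0,0,0,0,0,0,0,0,0,0,0,0,0], gripper=1)

```text
t: 33.5
position: [0.6006, -0.2591, 0.2015]
eef_rot: [0.0, 1.0, -0.023, -0.004]
wrist_force: [-0.8, 0.4, 4.5]
grip_width: 0.149
```

Run:
```python
from h import *
go(.614,-.0055,.0615,-.07)
f=grab('top');print([(c,a,np.round(ray(f,c,.029)[0],4)) for c,a,b,m in blobs(f,*BLUE,10)])
y=[(c,a,ray(f,c,.03)[0]) for c,a,b,m in blobs(f,(18,70,40),(40,255,255),20) if 250<c[0]<310]
print(y)
f['pixels']=cv2.resize(f['pixels'][140:290,210:450],None,fx=3.3,fy=3.3,interpolation=cv2.INTER_CUBIC);save(f,'t11.png')
```

```text
delta [   2.8 -254.   -32.2] 0.023 now [ 0.5992 -0.2591  0.0295] phi -0.047 q6 -0.39 tilt [-8.2e-03 -4.0e-04 -1.0e+00] F [-0.84  0.4   4.48] w 13.6 t 33.5
[(array([245.8, 182. ]), np.int32(65), array([0.6515, 0.0859, 0.029 ])), (array([464.2, 209. ]), np.int32(383), array([ 0.574 , -0.4619,  0.029 ])), (array([244.2, 207. ]), np.int32(64), array([0.5886, 0.0906, 0.029 ]))]
[(array([282.3, 196.2]), np.int32(329), array([ 0.61388408, -0.00507675,  0.03      ]))]
```

View pics/t11.png

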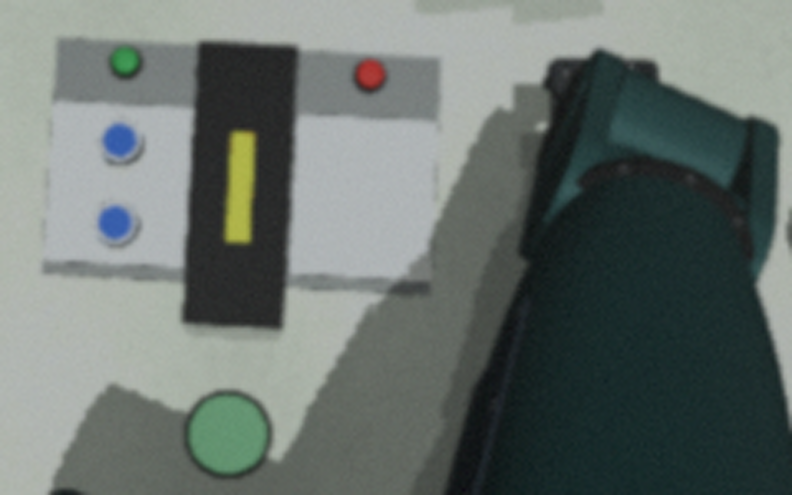

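Yellow label centre is (0.614,-0.005); both tins are still on the green plate at crop (120,140) and (115,222). I'll carry the cover back.

Emit:
carry_out(deltas=[0,0,-40,0,0,0,-80,0,1,-50,-90,0.01,2,-100,-90,0.02,3,-150,-90,0.02,3,-200,-90,0.02,3,-240,-90,0.02,3,-254,-90,0.02,3,-254,-70,0.02,3,-254,-50,0.02,3,-254,-50,0.02,3,-254,-50,0.02])

```text
t: 34.75
position: [0.6158, -0.0059, 0.2513]
eef_rot: [0.0, 0.999, -0.033, -0.004]
wrist_force: [-0.0, -0.0, -0.3]
grip_width: 0.15
```

Run:
```python
from h import *
go(.614,-.0052,.0637,-.07)
```

```text
delta [-0.2 -0.7 15.6] 0.003 now [ 0.6143 -0.0059  0.0793] phi -0.067 q6 0.02 tilt [-8.9e-03 -4.0e-04 -1.0e+00] F [-0.04 -0.04 -0.29] w 13.7 t 34.75
```

Emit:
carry_out(deltas=[0,-1,8,0,0,-1,13,0,0,-1,15.5,0,0,-1,15.5,0,0,-1,15.5,0])

```text
t: 35.25
position: [0.6158, -0.0049, 0.2359]
eef_rot: [0.0, 0.999, -0.034, -0.004]
wrist_force: [0.2, 0.2, -0.1]
grip_width: 0.147
```

Emit:
carry_out(deltas=[0,0,0,0,0,0,0,0,0,0,0,0,0,0,0,0,0,0,0,0,0,0,-20,0,0,0,-60,0,0,0,-110,0,0,0,-150,0,0,0,-160,0,0,0,-160,0], gripper=0.5)

```text
t: 36.35
position: [0.6175, -0.0048, 0.3975]
eef_rot: [0.0, 0.999, -0.034, -0.003]
wrist_force: [0.3, 0.0, -1.4]
grip_width: 0.503
```

Emit:
carry_out(deltas=[0,150,0,0,0,150,0,0,0,250,0,0,0,250,0,0,0,250,0,0,0,250,0,0,0,250,0,0,0,250,0,0,0,250,0,0])

```text
t: 37.25
position: [0.6008, -0.2531, 0.397]
eef_rot: [0.0, 0.999, -0.033, -0.003]
wrist_force: [0.1, -0.2, 0.2]
grip_width: 0.501
```

Run:
```python
from h import *
f=grab('top')
for c,a,b,m in blobs(f,*BLUE): 
    r=cv2.minAreaRect(np.argwhere(m)[:,::-1].astype(np.float32)); w=ray(f,cv2.boxPoints(r),.038); print(c,a,np.round(ray(f,c,.029)[0],4),'' if a<400 else np.round(w,3), w.mean(0))
go(.6,-.25,.2,-.07)
f['pixels']=cv2.resize(f['pixels'][140:290,210:450],None,fx=3.3,fy=3.3,interpolation=cv2.INTER_CUBIC);save(f,'t12.png')
```

```text
[282.6 196.2] 553 [ 0.614  -0.0058  0.029 ] [[ 0.562  0.015  0.038]
 [ 0.667  0.009  0.038]
 [ 0.665 -0.027  0.038]
 [ 0.56  -0.02   0.038]] [ 0.61360087 -0.00574329  0.038     ]
[245.8 182. ] 65 [0.6515 0.0859 0.029 ]  [0.65022467 0.08474382 0.038     ]
[244.2 207. ] 64 [0.5886 0.0906 0.029 ]  [0.58774964 0.09040603 0.038     ]
[474.2 210.7] 33 [ 0.5692 -0.4874  0.029 ]  [ 0.56855324 -0.48450944  0.038     ]
delta [ 0.2 -3.2 25.3] 0.004 now [ 0.5998 -0.2532  0.2253] phi -0.066 q6 -0.37 tilt [-6.3e-03 -2.0e-04 -1.0e+00] F [-0.76  0.16  0.1 ] w 45.4 t 37.3
```

View pics/t12.png

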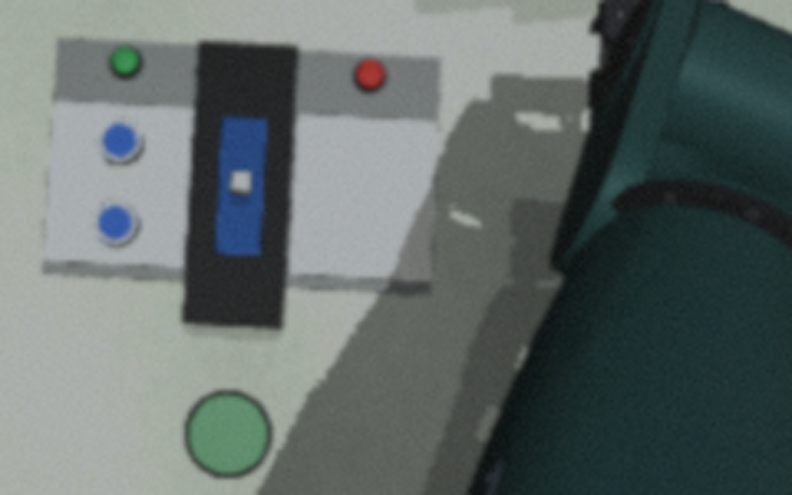

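The cover lies squarely over the label, within about 1 mm and at the dock's yaw, and both tins are well inside the green plate. Handing in.

Run:
```python
from h import *
g=grab('side');print([(c,a) for c,a,b,m in blobs(g,*BLUE,10)],[(c,a) for c,a,b,m in blobs(g,(7,140,100),(18,255,255))])
print(job.hand_in())
```

```text
[(array([265.4, 185.8]), np.int32(22)), (array([277. , 204.7]), np.int32(216)), (array([301.8, 203.5]), np.int32(13)), (array([322.9, 363.9]), np.int32(807))] [(array([247.7, 293.3]), np.int32(67))]
the job is handed in; nothing more can be done
None
```

The job is handed in, at about 37 s of the 210 s, and no verdict was reported.

**What I did:**
- Only two tins were in the scene. Both went onto the green lamp's plate, the one on the dock's +y side.
- I set the cover aside, took the probe and slid its tip along the label. It dropped into the hole at about x = -23 mm, where the vertical force fell by about 2.6 N.
- I pressed with the probe's unsprung tip position at about z = 12 mm. That leaves room for the switch to bottom out. Force was about 2.8 N above free air a millimetre higher up.
- I hung the probe back in its stand and laid the cover back over the label.

**Last checks:**
- **Tins:** at about (0.651, 0.086) and (0.588, 0.091) in the top view, upright and well inside the plate. They were at the same places in every top view after placing.
- **Cover:** middle within about 1 mm of the label's measured centre, and turned to match the dock to within about 0.02 rad.
- **Probe:** upright and centred in its stand when released. Its handle was still in the same place in the last side view.
- **Robot:** clear of everything, about 0.2 m up.

**Not confirmed:**
- The switch press and its spring-back come only from force and height; nothing shows the switch directly.
- The force reading at the deepest point was lower (1.4 N, against 1.8–2.1 N a millimetre higher), which I put down to sensor noise of about 1 N.
- In the last side view the far tin was not detected, probably hidden behind the arm as in an earlier view from the same position. The top view taken just before showed it in place.
- I did not measure the camera gear at the end. The arm stayed clear of it by plan.

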